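# Close the open cell of a filter manifold and hold its collar home

## Task

One cell of the three-place filter manifold is still open: set the loose knurled collar from the bench upright over that cell's bare neck and turn it until the hidden keyways in its bore drop over the neck's pins. Then push it fully home against the cell's spring, its rim flush on the cell's flange, and finish while still holding it pushed home with the gripper, so that a colleague can fit the clamp ring. Do not shift or knock over the loose beaker, dish and clamp ring on the bench.

Things in the scene. Friction and masses are not known exactly. Their poses are not given: they have to be found in the camera images.
- collar_mid (a point): The loose collar: plain steel cap, 40 mm high, about 0.15 kg, standing open side down on the bench. From below: rim 54 mm across, 4 mm high; waist 47 mm across up to 15 mm; knurled grip 51 mm across from 15 to 37 mm; flat top at 40 mm with a hose nozzle (15 mm across, 14 mm high) in its middle. This point: on its axis, half-way up, 20 mm over its underside; z up along the axis.
- collar_mouth (a point): Centre of the collar's open underside, z up. Above it runs a bore 33 mm across, 35 mm deep, with three keyways 8.5 mm wide, 120 degrees apart, over its whole depth. They cannot be seen from outside; the x and y axes do not tell where they are.
- cell_seat (a point): The open cell's seat, at any one of the manifold's three places: centre of the top face of its flange (54 mm across, 95 mm above the bench), z up. A neck 30 mm across rises from it, straight for 28 mm, then tapered to its end at 33 mm. Home means: the collar's underside on this seat, its middle 20 mm over it. Once over the pins the collar can no longer turn.
- cell_pins (a point): On the open cell's axis at the upper edge of its three pins, 16.5 mm over the seat. The pins are 5 mm thick, stick out 4.5 mm from the neck, 120 degrees apart; x and y do not tell their direction, which varies. At a wrong angle the collar's underside rests here; within about 0.1 rad of the right one it drops. The right one is never over 60 degrees away, one way or the other.
- plate_top (a point): On the open cell's axis, 41 mm over the seat: top of the sprung steel plate (19 mm across) above the neck, in its free position. The collar's bore end meets it 6 mm above home. The spring takes 3.6 N at first touch and 9 N when the collar is home; let go, the collar rises again by 6 mm.
- manifold_mid (a point): Middle of the top of the fixed filter manifold, 62.5 mm above the bench: a tube 300 mm long along this point's y axis, with places at y = -105, 0 and +105 mm. Two places carry closed cells with collar and dark clamp ring, nozzles ending 149 mm above the bench. Short levers stand 40 mm to the front (-x); a small gauge beyond the -y end is low (62 mm).
- water_bath: A large white water bath standing fixed on the bench to the left of the manifold: keep clear of it. Origin under its middle; it reaches 150 mm (drain tap included) towards -y, 167 mm towards +y and -x, and 215 mm above the bench.
- clamp_mid (a point): A dark steel clamp ring 64 mm across (about 85 mm with hinge and wing screw), 12 mm high, lying loose on the bench; its middle. Bystander.
- beaker_mid (a point): A clear 56 mm beaker, 70 mm high, half-way up. Bystander.
- dish_mid (a point): A covered petri dish 92 mm across, 15 mm high; its middle. Bystander.
Mind the look-alikes: they are no part of the job. What is shaped like the part that bears collar_mid but red is not meant.

How it is judged:
By the outcome, as a careful person would: the job done as asked, in the order asked, and still so for the second after the job is handed in, while the arm keeps its last pose, push and grip.
It also fails if it takes over 64 s, if anything falls off the work surface, if the arm or the gripper's body presses on something with over 40 N, if the wrist force passes 120 N, or if a joint passes its speed limit or range.

## Robot

A 6-joint arm with a two-finger parallel gripper is mounted at the origin on a cart in front of the work surface, level with it; the furniture and walls round the work are solid. World frame = base frame: x ahead of the robot, y to its left, z up, the work surface at z = 0. Lengths are in m, angles in degrees, forces in N, time in s.
With the tool pointing down it reaches from about 0.4 to 0.825 m from the base axis. Payload 7 kg.
Tool frame: the origin (TCP) lies midway between the tips of the shut fingers; the grasp point (between the pads) lies 19 mm behind it (ctrl.grip_point_offset is the distance from the TCP to the grasp point, in m); x points along the fingers, y is the direction in which the jaws open and shut, and the axes are right-handed (so a half turn about x gives the same grasp; the last joint's range is limited). The gripper opens to 88 mm and grips with 3 to 60 N. Pads are 19 mm wide; open, the fingers measure 130 mm over their backs; the gripper's body (78 mm by 193 mm) begins 47 mm behind the grasp point.
Start: joints at [90.418, 20.546, 0.682, 0, -70.136, -16.507], TCP at [0.187, 0.649, 0.227] pointing down, gripper open.
Joint ranges: [-176.03, 176.03], [-82.01, 121.73], [-58.28, 71.71], [-173.87, 95.51], [-174.79, -0.11], [-173.66, 173.66]. Speed limits (degrees/s): [136.94, 136.94, 172.46, 180, 180, 180].

## Interface

Orientations are given as [roll, pitch, yaw] about the fixed x, y, z axes, in that order (R = Rz(yaw) Ry(pitch) Rx(roll)).
In Python, from plant import ctrl gives the robot as it stands.
- The arm moves only by the tool drive_tool, never from a script. Its argument "plan" is a list of rows, each a list of 3 entries, a list of its own where there are three numbers: the shift along the tool's x, y, z in m, then the turn, a rotation vector about the tool's x, y, z in degrees, then the opening, from 0 (shut) to 1 (fully open). In form: [[[dx, dy, dz], [wx, wy, wz], grip], ...]. A call has 1 to 20 rows; each row is the pose to reach, as a shift and turn from the pose measured when the call began, along the tool's axes at that moment; what a row does not reach only later rows make up. A row lasts 1/12 s, in which the tool goes at most 41.7 mm and 7.16 degrees, less where a joint would pass 70% of its speed; a pose out of reach is approached as far as the arm can. A call with a gripper value outside its range is refused whole. The fingers move at their own pace and stop on an object; the grip force is fixed at half the most. Time passes only in rows, so rows that repeat a pose let the fingers close. It gives the time, the measured TCP pose, the force and the opening at its end, in the units of the state.
- ctrl.get_obs(): the state, without advancing time (a new reading comes with each control period).
- ctrl.snapshot(name): name is "scene" or "top" or "wrist"; returns the picture (384x512x3 uint8, blue, green, red); there is no depth.
- ctrl.get_calibration(name): a dict with "fx", "fy", "cx", "cy" (pixels), "dist_coeffs" ([k1, k2, p1, p2, k3] as OpenCV has them; the pictures are not rectified), "R" (3x3) and "t" (3): a world point X has camera coordinates R X + t. Camera axes: x right, y down, z forward; pixel columns grow to the right and rows downward; lengths in m; the calibration is good to about 2 mm. A picture is of the moment at which its call begins: read the wrist's pose just before it. get_calibration takes no time and is no camera call; for the wrist camera it gives the pose at the moment of the call.
- ctrl.close_job(): hands the job in, once; it reports no verdict.
Trained networks look in the newest picture that a camera, given by its name, has taken for a name from the list of things; names that differ only in an ending like _2 or _b are one class to them, and where a whole thing is asked for, a point or a joint stands for the part that bears it (a point fixed in the world has none). Each returns a list of dicts, best first, with "confidence" (0 to 1); they miss things now and then, are a little off and sometimes report something else, mostly with a low value. They report only what shows in the picture. A call takes as long as a camera call. They do not tell look-alikes from the thing itself.
- ctrl.cut_out(camera, name): "pixels" (384x512 bool, what is visible of it) and "pixel" ([column, row] in pixels, amid what is visible of it).
- ctrl.landmark_of(camera, name): "pixel" ([column, row] in pixels: a listed point, or the origin of a listed thing).
The state is a dict: "clock": time; "joint_pos": joint angles; "qvel": joint speeds; "tau": joint torques, N m; "tool_pos": TCP position; "orientation": TCP orientation; "force": force on the tool from outside, world axes, zero at the start; "moment": the same for the moment, N m; "opening": finger opening in m.
Only numpy, scipy, OpenCV 4.12 (cv2) and the standard library are available. Lean on these libraries where they do the work, as an engineer would, in place of code of your own. Each camera call takes 0.05 s, during which the arm holds its last target. There are 200 camera calls.

## Working session

There is one attempt and no reset: what is moved stays moved. The work goes in short steps, Python scripts to look and compute and a tool call to move; the robot and the scene stay as the last step left them, time stands still between calls to the robot, and variables do not carry over. Pictures are saved under pics/ and viewed, about 8 in all and at most 12, crops included, and the job is handed in when it is done.

Besides the shell and the picture viewer there is one more tool, called after "Call:" in YAML: its name, and indented under it one key for each argument. drive_tool: Moves the arm, as the interface text tells. Its arguments: {"type":"object","properties":{"plan":{"type":"array","items":{"type":"array"}}},"required":["plan"]}

```bash
ls; mkdir -p pics
cat > h.py <<'E'
import numpy as np, cv2
from plant import ctrl
from scipy.spatial.transform import Rotation as Ro
def ray(cal,px):
    K=np.array([[cal['fx'],0,cal['cx']],[0,cal['fy'],cal['cy']],[0,0,1]])
    p=cv2.undistortPoints(np.array([[px]],float),K,np.array(cal['dist_coeffs'],float))[0,0]
    R=np.array(cal['R']);t=np.array(cal['t'])
    return -R.T@t, R.T@np.array([p[0],p[1],1.])
def atz(cal,px,z):
    c,d=ray(cal,px); return c+d*(z-c[2])/d[2]
def tri(l):
    A=0;b=0
    for cal,px in l:
        c,d=ray(cal,px);d=d/np.linalg.norm(d);P=np.eye(3)-np.outer(d,d);A=A+P;b=b+P@c
    return np.linalg.solve(A,b)
def proj(cal,X):
    K=np.array([[cal['fx'],0,cal['cx']],[0,cal['fy'],cal['cy']],[0,0,1]])
    return cv2.projectPoints(np.array(X,float).reshape(-1,1,3),cv2.Rodrigues(np.array(cal['R']))[0],np.array(cal['t'],float),K,np.array(cal['dist_coeffs'],float))[0][:,0]
def Rt():
    o=ctrl.get_obs(); return np.array(o['tool_pos']),Ro.from_euler('xyz',o['orientation'],degrees=True)
E
python3 - <<'E'
from h import *
np.set_printoptions(precision=3,suppress=True)
print(ctrl.get_obs())
Z=dict(collar_mid=.02,cell_seat=.095,cell_pins=.1115,plate_top=.136,manifold_mid=.0625,water_bath=0,clamp_mid=.006,beaker_mid=.035,dish_mid=.0075)
ims=[]
for c in("scene","top"):
    im=ctrl.snapshot(c);ims.append(im);cal=ctrl.get_calibration(c)
    print(c,-np.array(cal['R']).T@np.array(cal['t']))
    for n,z in Z.items():
        for r in ctrl.landmark_of(c,n)[:4]: print(n,np.round(r['pixel']),round(r['confidence'],2),atz(cal,r['pixel'],z))
    cv2.imwrite(f'pics/{c}.png',im)
E
```

```text
pics
{'clock': 0.0, 'joint_pos': array([ 90.419,  20.591,   0.636,  -0.022, -70.133, -16.506]), 'qvel': array([ 0.005,  0.001,  0.05 ,  0.047, -0.006,  0.108]), 'tau': array([ -0.001, -58.272,  29.305,   6.997,   0.007,  -0.   ]), 'tool_pos': array([0.187, 0.648, 0.226]), 'orientation': array([  93.301,   89.909, -102.793]), 'force': array([-0.532, -0.081, -0.693]), 'moment': array([-0.081, -0.004, -0.037]), 'opening': 0.08766146059736313}
scene [0.483 0.991 0.839]
collar_mid [261. 218.] 0.69 [ 0.497 -0.021  0.02 ]
collar_mid [268. 196.] 0.58 [ 0.475 -0.133  0.02 ]
cell_seat [226. 174.] 0.42 [ 0.617 -0.152  0.095]
cell_pins [226. 162.] 0.47 [ 0.617 -0.2    0.112]
plate_top [222. 158.] 0.67 [ 0.629 -0.184  0.136]
manifold_mid [226. 173.] 0.47 [ 0.621 -0.207  0.062]
water_bath [264. 223.] 0.49 [ 0.486 -0.02   0.   ]
clamp_mid [302. 283.] 0.65 [0.383 0.233 0.006]
clamp_mid [224. 163.] 0.22 [ 0.643 -0.362  0.006]
beaker_mid [287. 246.] 0.83 [0.421 0.125 0.035]
dish_mid [289. 172.] 0.88 [ 0.398 -0.302  0.007]
top [ 0.435 -0.029  0.961]
collar_mid [228. 157.] 0.91 [0.608 0.045 0.02 ]
collar_mid [256. 201.] 0.81 [ 0.488 -0.031  0.02 ]
collar_mid [292. 205.] 0.74 [ 0.478 -0.127  0.02 ]
cell_seat [320. 145.] 0.68 [ 0.624 -0.189  0.095]
cell_pins [323. 145.] 0.65 [ 0.62  -0.194  0.112]
plate_top [322. 140.] 0.73 [ 0.626 -0.187  0.136]
manifold_mid [316. 145.] 0.9 [ 0.63  -0.187  0.062]
clamp_mid [161. 240.] 0.73 [0.384 0.222 0.006]
beaker_mid [199. 229.] 0.94 [0.416 0.115 0.035]
dish_mid [363. 235.] 0.73 [ 0.399 -0.318  0.007]
```

Run:
```python
import cv2,numpy as np
a=cv2.imread('pics/scene.png');b=cv2.imread('pics/top.png')
cv2.imwrite('pics/both.png',np.hstack([cv2.resize(b[90:280,110:410],None,fx=2.66,fy=2.66,interpolation=3)]))
cv2.imwrite('pics/s2.png',cv2.resize(a[100:320,130:400],None,fx=2.7,fy=2.7,interpolation=3))
```

```text
(no output)
```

View pics/both.png

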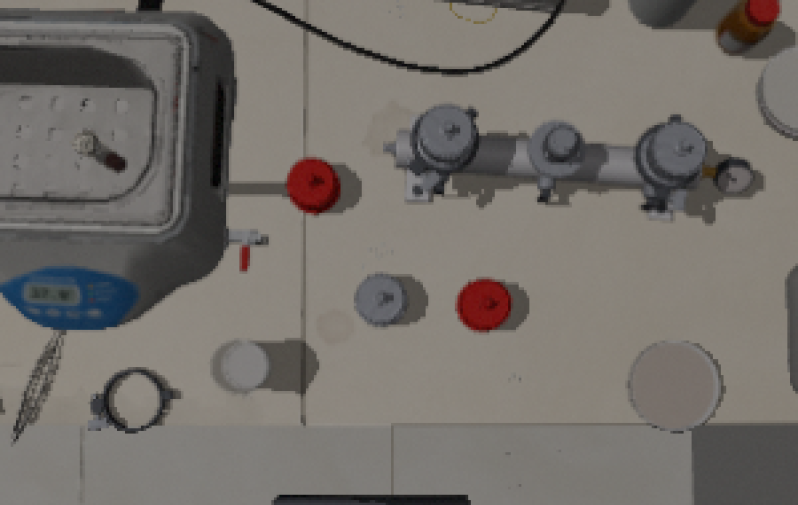

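View pics/s2.png

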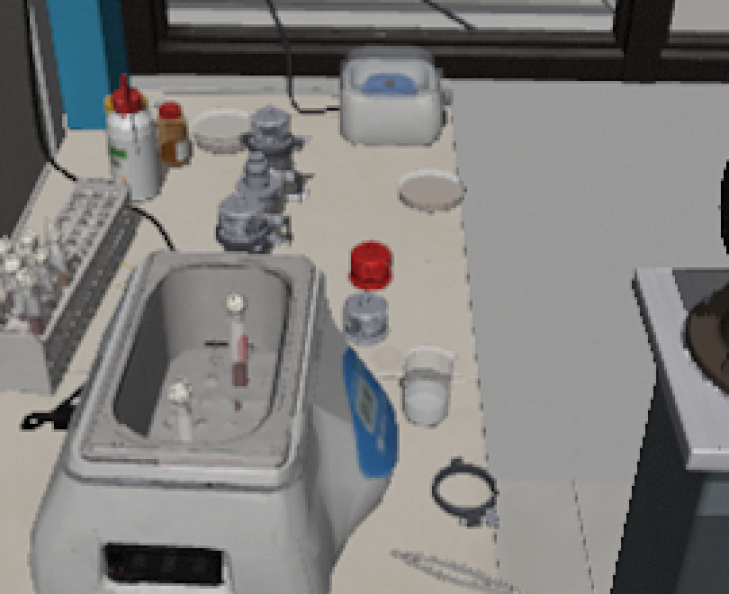

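The top view (pixels of the full picture) shows three cap-shaped things: a red one at (228,157), a red one at (292,205) and a plain grey one at (253,202). The grey one is the steel collar, and the two red ones are look-alikes. The open cell is the middle place, at about (319,143). The beaker, dish and ring stand well apart from it.

Run:
```python
from h import *
np.set_printoptions(precision=3,suppress=True)
p,R=Rt(); M=R.as_matrix();print(M)
cs,ct=[ctrl.get_calibration(c) for c in("scene","top")]
print('collar',tri([(cs,[261,218]),(ct,[256,201])]),'pins',tri([(cs,[226,162]),(ct,[323,145])]),'plate',tri([(cs,[222,158]),(ct,[322,140])]))
print('target shift tool', M.T@(np.array([.42,-.025,.34])-p))
cw=ctrl.get_calibration('wrist');Rc=np.array(cw['R']);c=-Rc.T@np.array(cw['t']);print('cam pos in tool',M.T@(c-p),'axes',Rc@M)
```

```text
[[-0.    -0.277 -0.961]
 [ 0.    -0.961  0.277]
 [-1.    -0.     0.   ]]
collar [ 0.493 -0.032  0.009] pins [ 0.619 -0.194  0.114] plate [ 0.629 -0.188  0.132]
target shift tool [-0.113  0.583 -0.41 ]
cam pos in tool [-0.157  0.    -0.067] axes [[ 0.001  1.    -0.001]
 [-0.253  0.001  0.967]
 [ 0.967 -0.001  0.253]]
```

Call:
drive_tool:
  plan:
    - [[-0.04, 0, 0], [0, 0, 0], 1]
    - [[-0.08, 0, 0], [0, 0, 0], 1]
    - [[-0.115, 0.0, 0], [0, 0, 0], 1]
    - [[-0.115, 0.568, -0.479], [74, 0, 0], 1]
    - [[-0.115, 0.568, -0.479], [74, 0, 0], 1]
    - [[-0.115, 0.568, -0.479], [74, 0, 0], 1]
    - [[-0.115, 0.568, -0.479], [74, 0, 0], 1]
    - [[-0.115, 0.568, -0.479], [74, 0, 0], 1]
    - [[-0.115, 0.568, -0.479], [74, 0, 0], 1]
    - [[-0.115, 0.568, -0.479], [74, 0, 0], 1]
    - [[-0.115, 0.568, -0.479], [74, 0, 0], 1]
    - [[-0.115, 0.568, -0.479], [74, 0, 0], 1]
    - [[-0.115, 0.568, -0.479], [74, 0, 0], 1]
    - [[-0.115, 0.568, -0.479], [74, 0, 0], 1]
    - [[-0.115, 0.568, -0.479], [74, 0, 0], 1]
    - [[-0.115, 0.568, -0.479], [74, 0, 0], 1]
    - [[-0.115, 0.568, -0.479], [74, 0, 0], 1]
    - [[-0.115, 0.568, -0.479], [74, 0, 0], 1]
    - [[-0.115, 0.568, -0.479], [74, 0, 0], 1]
    - [[-0.115, 0.568, -0.479], [74, 0, 0], 1]

```text
clock: 2.67
tool_pos: [0.4761, -0.0004, 0.3421]
orientation: [-64.6, 89.9, 25.3]
force: [1.7, 0.6, -0.4]
opening: 0.0876
```

```bash
cat > look.py <<'E'
from h import *
import sys
np.set_printoptions(precision=4,suppress=True)
p,R=Rt();M=R.as_matrix();print(ctrl.get_obs()['joint_pos'],'p',p,'\n',M)
cal=ctrl.get_calibration('wrist');im=ctrl.snapshot('wrist');cv2.imwrite('pics/'+sys.argv[1]+'.png',im)
for a in sys.argv[2:]:
    n,z=a.split('=')
    for r in ctrl.landmark_of('wrist',n)[:3]: 
        X=atz(cal,r['pixel'],float(z));print(n,np.round(r['pixel'],1),round(r['confidence'],2),X,'rel tool',M.T@(X-p))
E
python3 look.py w1 collar_mid=.02 collar_mouth=0 manifold_mid=.0625 plate_top=.136; python3 -c "
import cv2;a=cv2.imread('pics/w1.png');cv2.imwrite('pics/w1b.png',a)"
```

```text
[ 23.7064  -2.0498 -11.9649  -0.0024 -79.9994 -23.7806] p [ 0.4761 -0.0004  0.3421] 
 [[ 0.0013 -1.      0.0013]
 [ 0.0006  0.0013  1.    ]
 [-1.     -0.0013  0.0006]]
collar_mid [249.8 151.8] 0.95 [ 0.4889 -0.0168  0.02  ] rel tool [ 0.3221 -0.0124 -0.0165]
collar_mid [255.   82.3] 0.69 [ 0.4796 -0.1303  0.02  ] rel tool [ 0.3221 -0.0033 -0.1301]
collar_mouth [189.1 183.2] 0.96 [0.6025 0.0431 0.    ] rel tool [ 0.3423 -0.1259  0.0434]
collar_mouth [253.2 148.4] 0.84 [ 0.4833 -0.0207  0.    ] rel tool [ 0.3421 -0.0068 -0.0205]
collar_mouth [254.2  86.8] 0.6 [ 0.4812 -0.1255  0.    ] rel tool [ 0.3421 -0.0048 -0.1253]
manifold_mid [154.3  38. ] 0.78 [ 0.626  -0.1883  0.0625] rel tool [ 0.2797 -0.1498 -0.1878]
manifold_mid [141.5  26.4] 0.56 [ 0.6439 -0.2046  0.0625] rel tool [ 0.2797 -0.1677 -0.2041]
manifold_mid [304.7 270.1] 0.49 [0.392  0.1868 0.0625] rel tool [0.2796 0.0846 0.1869]
plate_top [134.2  16.6] 0.58 [ 0.6237 -0.1931  0.136 ] rel tool [ 0.2062 -0.1476 -0.1926]
```

View pics/w1.png

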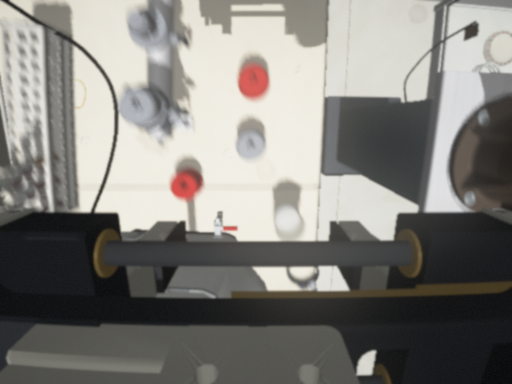

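Call:
drive_tool:
  plan:
    - [[0.04, -0.011, -0.022], [0, 0, 0], 1]
    - [[0.08, -0.011, -0.022], [0, 0, 0], 1]
    - [[0.12, -0.011, -0.022], [0, 0, 0], 1]
    - [[0.16, -0.011, -0.022], [0, 0, 0], 1]
    - [[0.2, -0.011, -0.022], [0, 0, 0], 1]
    - [[0.2, -0.011, -0.022], [0, 0, 0], 1]
    - [[0.2, -0.011, -0.022], [0, 0, 0], 1]

```text
clock: 3.5
tool_pos: [0.4856, -0.0197, 0.1411]
orientation: [112.5, 89.8, -157.5]
force: [0.5, 0.7, 0.4]
opening: 0.0876
```

```bash
python3 look.py w2 collar_mid=.02 collar_mouth=0
python3 - <<'E'
from h import *
cal=ctrl.get_calibration('wrist')
im=cv2.imread('pics/w2.png')
r=ctrl.cut_out('wrist','collar_mid')
for q in r[:3]:
    ys,xs=np.nonzero(q['pixels']);print(q['confidence'],q['pixel'],xs.min(),xs.max(),ys.min(),ys.max())
np.save('m.npy',r[0]['pixels'])
cv2.imwrite('pics/w2b.png',cv2.resize(im,(768,576)))
E
```

```text
[ 20.9261   7.2439 -29.3669   0.0078 -53.6131 -20.955 ] p [ 0.4856 -0.0197  0.1411] 
 [[-0.0036 -1.      0.0004]
 [-0.0015  0.0004  1.    ]
 [-1.      0.0036 -0.0015]]
collar_mid [151.9 247.2] 0.83 [0.6012 0.0464 0.02  ] rel tool [ 0.1206 -0.116   0.0664]
collar_mid [263.6  79.9] 0.71 [ 0.4786 -0.1262  0.02  ] rel tool [ 0.1213  0.0065 -0.1063]
collar_mid [256.8 188.5] 0.69 [ 0.4851 -0.0202  0.02  ] rel tool [ 0.1211  0.0001 -0.0004]
collar_mouth [258.5 181.4] 0.76 [ 0.4832 -0.0234  0.    ] rel tool [ 0.1411  0.0019 -0.0035]
collar_mouth [157.2 238.6] 0.68 [0.602 0.045 0.   ] rel tool [ 0.1406 -0.1169  0.0649]
0.67 [261.1, 78.8] 234 289 49 109
0.62 [143.3, 226.3] 129 163 218 239
0.6 [257.3, 190.4] 231 282 157 212
```

View pics/w2b.png

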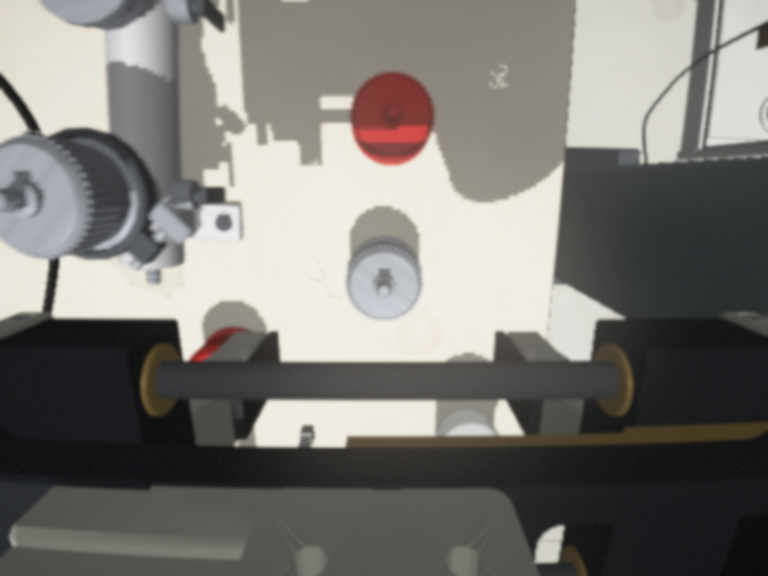

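Run:
```python
from h import *
from scipy.optimize import least_squares
cal=ctrl.get_calibration('wrist')
r=min(ctrl.cut_out('wrist','collar_mid'),key=lambda q:abs(q['pixel'][0]-257)+abs(q['pixel'][1]-188))
m=r['pixels'].astype(np.uint8);ys,xs=np.nonzero(m);print(r['confidence'],xs.min(),xs.max(),ys.min(),ys.max())
a=np.linspace(0,2*np.pi,90)
base=np.concatenate([np.c_[rr*np.cos(a),rr*np.sin(a),0*a+z] for rr,z in[(.027,0),(.027,.004),(.0255,.015),(.0255,.037),(.024,.04),(.0075,.054)]])
def sil(c):
    h=cv2.convexHull(proj(cal,base+[c[0],c[1],0]).astype(np.float32))
    k=np.zeros(m.shape,np.uint8);cv2.fillConvexPoly(k,np.round(h*16).astype(np.int32),1,shift=4);return k
best=max(((( sil((x,y))&m).sum()/(sil((x,y))|m).sum(),x,y) for x in np.arange(.478,.493,.001) for y in np.arange(-.032,-.014,.001)))
print(best)
k=sil(best[1:]);ys,xs=np.nonzero(k);print(xs.min(),xs.max(),ys.min(),ys.max())
```

```text
0.6 231 282 157 212
(np.float64(0.9432242022378782), np.float64(0.489), np.float64(-0.022999999999999993))
231 283 157 213
```

Call:
drive_tool:
  plan:
    - [[0.04, -0.002, -0.003], [0, 0, 0], 1]
    - [[0.08, -0.002, -0.003], [0, 0, 0], 1]
    - [[0.11, -0.002, -0.003], [0, 0, 0], 1]
    - [[0.125, -0.002, -0.003], [0, 0, 0], 1]
    - [[0.132, -0.002, -0.003], [0, 0, 0], 1]
    - [[0.132, -0.002, -0.003], [0, 0, 0], 1]

```text
clock: 4.25
tool_pos: [0.4908, -0.0226, 0.0117]
orientation: [-72.1, 89.8, 17.8]
force: [0.5, -0.0, 1.3]
opening: 0.0876
```

Call:
drive_tool:
  plan:
    - [[0, 0, 0], [0, 0, 0], 0]
    - [[0, 0, 0], [0, 0, 0], 0]
    - [[0, 0, 0], [0, 0, 0], 0]
    - [[0, 0, 0], [0, 0, 0], 0]
    - [[0, 0, 0], [0, 0, 0], 0]
    - [[0, 0, 0], [0, 0, 0], 0]
    - [[0, 0, 0], [0, 0, 0], 0]
    - [[0, 0, 0], [0, 0, 0], 0]
    - [[0, 0, 0], [0, 0, 0], 0]
    - [[0, 0, 0], [0, 0, 0], 0]

```text
clock: 5.08
tool_pos: [0.4904, -0.0228, 0.012]
orientation: [-72.5, 89.8, 17.4]
force: [-2.7, 0.7, 6.6]
opening: 0.0489
```

Call:
drive_tool:
  plan:
    - [[-0.01, 0, 0], [0, 0, 0], 0]
    - [[-0.03, 0, 0], [0, 0, 0], 0]
    - [[-0.06, 0, 0], [0, 0, 0], 0]
    - [[-0.1, 0, 0], [0, 0, 0], 0]
    - [[-0.14, 0, 0], [0, 0, 0], 0]
    - [[-0.18, 0, 0], [0, 0, 0], 0]
    - [[-0.21, 0, 0], [0, 0, 0], 0]
    - [[-0.22, 0, 0], [0, 0, 0], 0]
    - [[-0.22, 0, 0], [0, 0, 0], 0]
    - [[-0.22, 0, 0], [0, 0, 0], 0]

```text
clock: 5.92
tool_pos: [0.4894, -0.0228, 0.2314]
orientation: [-59.4, 89.8, 30.5]
force: [0.3, -0.2, -3.0]
opening: 0.0487
```

```bash
python3 look.py w3 collar_mid=.25 plate_top=.136 cell_pins=.1115 cell_seat=.095 manifold_mid=.0625; python3 -c "
from h import *
o=ctrl.get_obs();print(o['force'],o['moment'],o['opening'])
cal=ctrl.get_calibration('wrist')
for y in (-.084,-.189,-.294):
  print(proj(cal,[[.625,y,.0625],[.625,y,.136]]))
"
```

```text
[ 20.3536   2.5729 -21.6507  -0.0357 -65.594  -20.494 ] p [ 0.4894 -0.0228  0.2314] 
 [[ 0.0028 -1.      0.0027]
 [ 0.0016  0.0027  1.    ]
 [-1.     -0.0028  0.0016]]
collar_mid [177.5 218.9] 0.95 [ 0.5313 -0.0406  0.25  ] rel tool [-0.0185 -0.042  -0.0176]
collar_mid [266.2  90.4] 0.92 [ 0.4843 -0.1052  0.25  ] rel tool [-0.0187  0.0048 -0.0824]
collar_mid [258.  240.8] 0.81 [ 0.4884 -0.028   0.25  ] rel tool [-0.0186  0.001  -0.0052]
cell_pins [112.   16.1] 0.96 [ 0.6228 -0.1873  0.1115] rel tool [ 0.12   -0.1334 -0.1643]
cell_seat [120.4  18.8] 0.97 [ 0.6225 -0.1901  0.095 ] rel tool [ 0.1365 -0.1331 -0.1672]
[-0.14901565  0.0464522  -0.91359594] [ 0.11665474 -0.03933955 -0.04523478] 0.04893945660193511
[[139.81578517 128.43398026]
 [106.86931627 130.82401883]]
[[131.58393526  30.47804223]
 [ 94.01139613   4.15754189]]
[[ 125.51588769  -75.02614589]
 [  87.91698538 -128.40399937]]
```

View pics/w3.png

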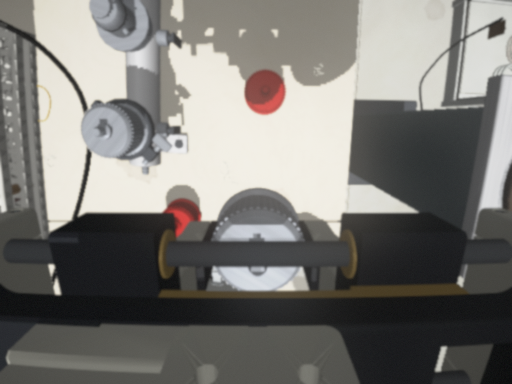

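Call:
drive_tool:
  plan:
    - [[0, -0.033, -0.027], [0, 0, 0], 0]
    - [[0, -0.066, -0.054], [0, 0, 0], 0]
    - [[0, -0.1, -0.08], [0, 0, 0], 0]
    - [[0, -0.133, -0.107], [0, 0, 0], 0]
    - [[0, -0.133, -0.107], [0, 0, 0], 0]
    - [[0, -0.133, -0.107], [0, 0, 0], 0]
    - [[0, -0.133, -0.107], [0, 0, 0], 0]

```text
clock: 6.8
tool_pos: [0.6216, -0.1307, 0.2289]
orientation: [87.8, 89.9, 177.6]
force: [0.1, 0.6, -1.5]
opening: 0.049
```

```bash
python3 look.py w4 plate_top=.136 cell_pins=.1115 cell_seat=.095 manifold_mid=.0625; python3 -c "
import cv2;a=cv2.imread('pics/w4.png');cv2.imwrite('pics/w4b.png',cv2.resize(a[0:260,120:400],None,fx=2.3,fy=2.3,interpolation=3))"
```

```text
[  5.6856  16.8411  -4.345   -0.0226 -68.9617  -5.8851] p [ 0.6216 -0.1307  0.2289] 
 [[-0.0026 -1.      0.0036]
 [ 0.0001  0.0036  1.    ]
 [-1.      0.0026  0.0001]]
plate_top [254.7 131. ] 0.83 [ 0.6229 -0.1903  0.136 ] rel tool [ 0.0929 -0.0018 -0.0596]
cell_pins [252.7 129.3] 0.76 [ 0.625  -0.1911  0.1115] rel tool [ 0.1174 -0.0039 -0.0604]
cell_seat [254.7 129.5] 0.62 [ 0.6231 -0.1904  0.095 ] rel tool [ 0.1339 -0.0021 -0.0597]
```

View pics/w4b.png

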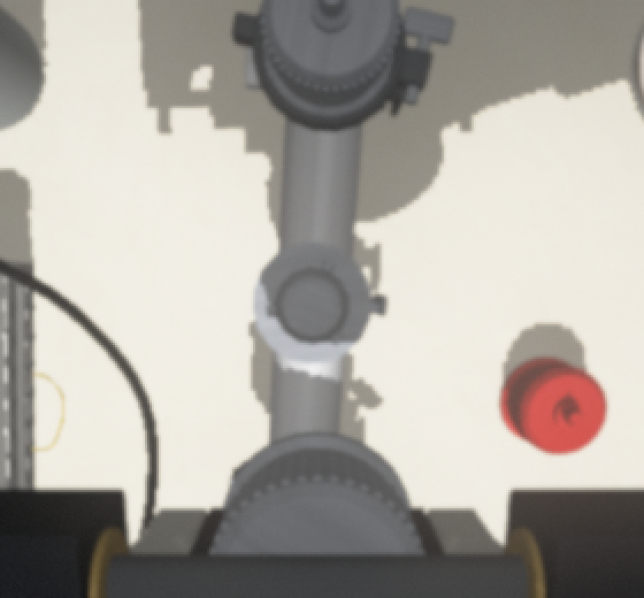

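Run:
```python
from h import *
np.set_printoptions(precision=4,suppress=True)
cal=ctrl.get_calibration('wrist');p,R=Rt();print(-np.array(cal['R']).T@np.array(cal['t']))
im=cv2.imread('pics/w4.png')
for px,z in (([255.7,132.2],.136),([255.7,132.2],.128),([255.6,131.5],.095)): print(atz(cal,px,z))
# predicted radii at candidate
a=np.linspace(0,2*np.pi,60)
v=cv2.resize(im[100:165,220:295],None,fx=8,fy=8,interpolation=3)
v=cv2.normalize(np.clip(v.astype(float),30,200),None,0,255,cv2.NORM_MINMAX).astype(np.uint8)
v=cv2.LUT(v,(255*(np.arange(256)/255)**.5).astype(np.uint8)); w=v.copy()
for r,z,c in((.0095,.136,(0,0,255)),(.015,.123,(0,255,0)),(.027,.095,(255,0,0))):
    q=proj(cal,np.c_[.6225+r*np.cos(a),-.1895+r*np.sin(a),0*a+z]);cv2.polylines(w,[np.round((q-[220,100]+.5)*8).astype(np.int32)],True,c,1)
cv2.imwrite('pics/w4c.png',np.vstack([v,w])[:, :] if 0 else cv2.resize(np.hstack([v,w]),None,fx=.66,fy=.66))
```

```text
[ 0.6207 -0.1978  0.3886]
[ 0.6225 -0.188   0.136 ]
[ 0.6226 -0.1877  0.128 ]
[ 0.6229 -0.1872  0.095 ]
```

View pics/w4c.png

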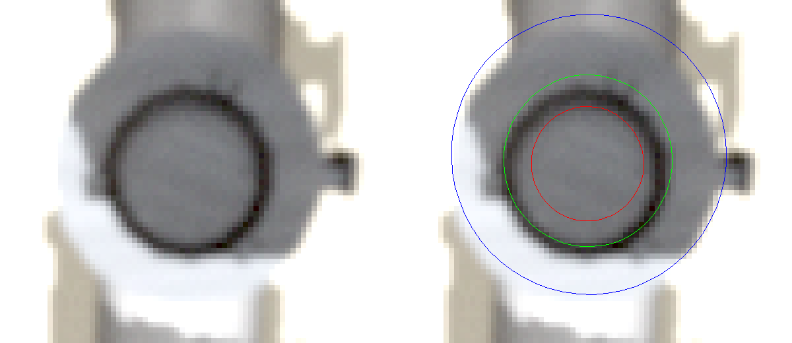

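Call:
drive_tool:
  plan:
    - [[0, -0.0015, -0.03], [0, 0, 0], 0]
    - [[0, -0.0015, -0.057], [0, 0, 0], 0]
    - [[0.02, -0.0015, -0.057], [0, 0, 0], 0]
    - [[0.045, -0.0015, -0.057], [0, 0, 0], 0]
    - [[0.06, -0.0015, -0.057], [0, 0, 0], 0]
    - [[0.072, -0.0015, -0.057], [0, 0, 0], 0]
    - [[0.072, -0.0015, -0.057], [0, 0, 0], 0]
    - [[0.072, -0.0015, -0.057], [0, 0, 0], 0]

```text
clock: 7.72
tool_pos: [0.6231, -0.1863, 0.1597]
orientation: [-95.6, 89.9, -5.7]
force: [0.5, -0.0, -0.3]
opening: 0.0491
```

Run:
```python
from h import *
np.set_printoptions(precision=4,suppress=True)
p,R=Rt();print(p,'\n',R.as_matrix(),ctrl.get_obs()['force'],ctrl.get_obs()['moment'])
```

```text
[ 0.6231 -0.1863  0.1597] 
 [[ 0.0011 -1.      0.0005]
 [-0.0001  0.0005  1.    ]
 [-1.     -0.0011 -0.0001]] [ 0.492  -0.0224 -0.2902] [ 0.0197 -0.0682  0.0196]
```

Call:
drive_tool:
  plan:
    - [[0.008, 0, -0.001], [0, 0, 0], 0]
    - [[0.014, 0, -0.001], [0, 0, 0], 0]
    - [[0.018, 0, -0.001], [0, 0, 0], 0]
    - [[0.022, 0, -0.001], [0, 0, 0], 0]
    - [[0.026, 0, -0.001], [0, 0, 0], 0]
    - [[0.028, 0, -0.001], [0, 0, 0], 0]
    - [[0.028, 0, -0.001], [0, 0, 0], 0]

```text
clock: 8.3
tool_pos: [0.6229, -0.1873, 0.1311]
orientation: [-94.0, 90.0, -4.0]
force: [-0.6, -0.5, -1.6]
opening: 0.049
```

Call:
drive_tool:
  plan:
    - [[0.003, 0, 0], [0, 0, 0], 0]
    - [[0.006, 0, 0], [0, 0, 0], 0]
    - [[0.008, 0, 0], [0, 0, 0], 0]
    - [[0.009, 0, 0], [0, 0, 0], 0]
    - [[0.009, 0, 0], [0, 0, 0], 0]
    - [[0.009, 0, 0], [0, 0, 0], 0]

```text
clock: 8.8
tool_pos: [0.623, -0.1874, 0.1233]
orientation: [-114.2, 89.9, -24.2]
force: [-3.8, 1.1, 5.6]
opening: 0.049
```

Call:
drive_tool:
  plan:
    - [[0.002, 0, 0], [3, 0, 0], 0]
    - [[0.0025, 0, 0], [6, 0, 0], 0]
    - [[0.0025, 0, 0], [9, 0, 0], 0]
    - [[0.0025, 0, 0], [12, 0, 0], 0]
    - [[0.0025, 0, 0], [15, 0, 0], 0]
    - [[0.0025, 0, 0], [18, 0, 0], 0]
    - [[0.0025, 0, 0], [18, 0, 0], 0]

```text
clock: 9.38
tool_pos: [0.6243, -0.1882, 0.1231]
orientation: [-97.5, 89.7, -25.6]
force: [-1.5, -0.5, 9.5]
opening: 0.0486
```

```bash
cat > st.py <<'E'
from h import *
np.set_printoptions(precision=4,suppress=True)
p,R=Rt();M=R.as_matrix();o=ctrl.get_obs();print(p,'yaw y',np.degrees(np.arctan2(M[1,1],M[0,1])),'tilt',M[:2,0],'j6',o['joint_pos'][5],o['force'],o['moment'],o['opening'])
E
python3 st.py
```

```text
[ 0.6243 -0.1882  0.1231] yaw y 161.8416535184693 tilt [ 0.0044 -0.0021] j6 -18.641712548625758 [-1.5226 -0.499   9.4502] [-0.2177  0.4755 -0.1165] 0.04861860981435248
```

Call:
drive_tool:
  plan:
    - [[0.0025, 0.001, 0], [3, 0, 0], 0]
    - [[0.0025, 0.001, 0], [6, 0, 0], 0]
    - [[0.0025, 0.001, 0], [9, 0, 0], 0]
    - [[0.0025, 0.001, 0], [12, 0, 0], 0]
    - [[0.0025, 0.001, 0], [15, 0, 0], 0]
    - [[0.0025, 0.001, 0], [18, 0, 0], 0]
    - [[0.0025, 0.001, 0], [18, 0, 0], 0]

```text
clock: 9.97
tool_pos: [0.6243, -0.1885, 0.1224]
orientation: [-77.2, 89.6, -23.5]
force: [-0.8, 1.5, 6.9]
opening: 0.0492
```

```bash
python3 st.py
```

```text
[ 0.6243 -0.1885  0.1224] yaw y 143.66429091061585 tilt [ 0.007 -0.003] j6 -36.8662084151352 [-0.8262  1.5326  6.8982] [ 0.5444  0.484  -0.154 ] 0.04916881156788483
```

Call:
drive_tool:
  plan:
    - [[0.0025, 0.001, 0], [3, 0, 0.4], 0]
    - [[0.0025, 0.001, 0], [6, 0, 0.4], 0]
    - [[0.0025, 0.001, 0], [9, 0, 0.4], 0]
    - [[0.0025, 0.001, 0], [12, 0, 0.4], 0]
    - [[0.0025, 0.001, 0], [15, 0, 0.4], 0]
    - [[0.0025, 0.001, 0], [18, 0, 0.4], 0]
    - [[0.0025, 0.001, 0], [18, 0, 0.4], 0]

```text
clock: 10.55
tool_pos: [0.6235, -0.1879, 0.1198]
orientation: [7.0, 89.8, 42.5]
force: [0.3, 0.2, -1.7]
opening: 0.0489
```

```bash
python3 st.py
```

```text
[ 0.6235 -0.1879  0.1198] yaw y 125.52927601187409 tilt [0.0021 0.0019] j6 -54.694756888272266 [ 0.3056  0.1636 -1.6549] [ 0.0916 -0.1172  0.0085] 0.0488792515972235
```

Call:
drive_tool:
  plan:
    - [[0.002, 0, 0], [0, 0, 0], 0]
    - [[0.004, 0, 0], [0, 0, 0], 0]
    - [[0.006, 0, 0], [0, 0, 0], 0]
    - [[0.006, 0, 0], [0, 0, 0], 0]
    - [[0.006, 0, 0], [0, 0, 0], 0]

```text
clock: 10.97
tool_pos: [0.6234, -0.1879, 0.1135]
orientation: [13.9, 89.9, 49.4]
force: [-0.7, 0.2, -1.8]
opening: 0.0491
```

```bash
python3 st.py
```

```text
[ 0.6234 -0.1879  0.1135] yaw y 125.55195517747785 tilt [0.0017 0.0019] j6 -54.66458059356451 [-0.7183  0.2108 -1.8427] [ 0.0891 -0.1116  0.0199] 0.049081357623303457
```

Call:
drive_tool:
  plan:
    - [[0.002, 0, 0], [0, 0, 0], 0]
    - [[0.004, 0, 0], [0, 0, 0], 0]
    - [[0.006, 0, 0], [0, 0, 0], 0]
    - [[0.008, 0, 0], [0, 0, 0], 0]
    - [[0.008, 0, 0], [0, 0, 0], 0]
    - [[0.008, 0, 0], [0, 0, 0], 0]

```text
clock: 11.47
tool_pos: [0.6237, -0.1879, 0.107]
orientation: [-10.8, 89.8, 24.8]
force: [-4.1, 1.6, 9.7]
opening: 0.0492
```

```bash
python3 st.py
```

```text
[ 0.6237 -0.1879  0.107 ] yaw y 125.59608112024071 tilt [0.003  0.0014] j6 -54.65675093864273 [-4.137   1.5618  9.6552] [ 0.694   1.275  -0.0081] 0.04922460937326028
```

Call:
drive_tool:
  plan:
    - [[0.002, 0, 0], [0, 0, 0], 0]
    - [[0.004, 0, 0], [0, 0, 0], 0]
    - [[0.004, 0, 0], [0, 0, 0], 0]
    - [[0.004, 0, 0], [0, 0, 0], 0]
    - [[0.004, 0, 0], [0, 0, 0], 0]

```text
clock: 11.88
tool_pos: [0.6238, -0.188, 0.1069]
orientation: [-29.5, 89.7, 6.1]
force: [-11.0, 5.7, 25.9]
opening: 0.0486
```

```bash
python3 st.py
```

```text
[ 0.6238 -0.188   0.1069] yaw y 125.65710031410545 tilt [0.0048 0.0005] j6 -54.65905437807223 [-11.0361   5.6711  25.8683] [ 2.394   3.9884 -0.0799] 0.04855089123021712
```

```bash
python3 - <<'E'
from h import *
a=ctrl.snapshot('wrist');b=ctrl.snapshot('scene');c=ctrl.snapshot('top')
v=np.hstack([cv2.resize(b[120:210,180:300],(480,360),interpolation=3),cv2.resize(c[110:185,270:370],(480,360),interpolation=3)])
w=cv2.resize(a[60:300,100:420],(480,360),interpolation=3);cv2.imwrite('pics/end.png',cv2.resize(np.vstack([v,np.hstack([w,w*0])]),(800,600)))
E
python3 st.py
```

```text
[ 0.6238 -0.188   0.1069] yaw y 125.65593768837009 tilt [0.0048 0.0005] j6 -54.65933306225402 [-9.7318  6.3631 25.908 ] [ 2.3916  3.9439 -0.1074] 0.04894799561951113
```

View pics/end.png

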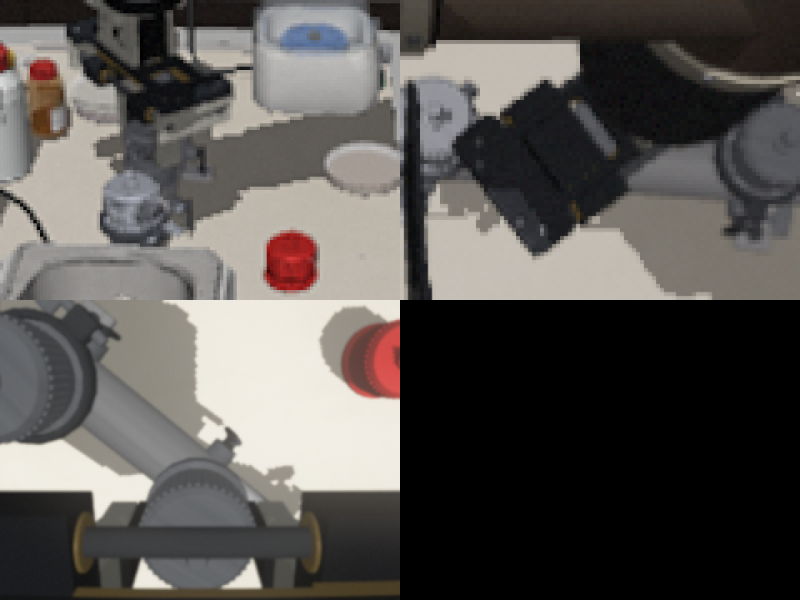

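The picture shows the collar upright on the middle cell, between the fingers, with the neighbouring cells untouched. The tool dropped 16.4 mm from resting on the pins to a hard stop; 16.5 mm is expected.

```bash
python3 -c "
from plant import ctrl;print(ctrl.close_job())"
```

```text
the job is handed in; nothing more can be done
None
```

The collar is home on the open cell, the middle of the three, and I handed the job in with the gripper still pushing it down. I took the plain steel collar, not the red look-alikes. I set it over the neck and turned it about 54° under a light push until it dropped over the pins. Then I pushed it against the spring to a hard stop.

**Checks that agreed:**
- **Travel:** the tool dropped 16.4 mm from the pins to the stop; 16.5 mm was expected.
- **Hold:** the push stayed at about 26 N with no creep between two readings, and the gripper opening was steady at 49 mm. The job took about 12 s of the 64 s.

**Checks that were off or incomplete:**
- **Opening:** the gripper opening reads 2 mm less than the 51 mm grip, all along.
- **Side force:** about 12 N of side force and a tilt of about 0.3° remain in the final hold.
- **Rim on the flange:** the fingers hid this in the last pictures, so "flush" rests on the travel and the hard stop.
- **Beaker and clamp ring:** neither was in the final crops. The arm never went low near them.

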